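# Open the label printer for a new roll

### The job

Get the desktop label printer ready for a new roll: press its orange release button so that the cover springs ajar, then with the fingertips ease the cover up by its front lip and push it right over, past its balance point, so that it rests fully open on its stop by itself. Only press and push: do not grip, force or fling the cover, do not lift or shove the printer, and leave the other things on the desk where they are.

Things in the scene. Friction and masses are not known exactly. Their poses are not given: they have to be found in the camera images.
- printer: Desktop label printer, loose on rubber feet, 2.7 kg; charcoal base 210 mm deep (x), 170 wide (y), light grey cover. Origin: centre of its underside, on the desk. +x points to its rear (hinge), z up; the front (-x) faces the robot, turned up to 0.4 rad. Right shoulder with the button: y -85 to -35 mm, top 97 mm up. Cover: y -35 to +85 mm; shut, its flat top is 143 mm up, its front slopes down to the lip.
- release_top (a point): Centre of the top of the round orange release button, 26 mm across, on the printer's right shoulder near the front, 103 mm above the desk, 6 mm proud; printer frame (-70, -62, 103) mm. Pressed straight down. The cover's side wall stands 27 mm from its centre and rises 40 mm above it.
- release (a joint): Travel of the release button, m: 0 up, 0.005 fully down; 1.5 N starts it, 4 to 6 N puts it fully down; it springs back. At about 0.0035 the latch lets go and a spring kicker lifts the cover ajar; the latch does not catch again.
- cover (a joint): Angle of the cover, rad: 0 shut and latched; about 0.17 ajar after release, resting on the kicker (lip 37 mm higher); it balances at about 1.2, beyond that falls open by its own weight, before that falls back to ajar; the stop, fully open, is 1.85. 0.35 kg, lightly damped; lifting it by the lip takes about 2 N.
- cover_lip (a point): Middle of the lower front edge of the cover's blue finger lip, to be pushed up from below. The lip is 80 mm wide, 7 mm thick, and overhangs the base's front by 18 mm, open below; shut, its underside is 88 mm above the desk. Moves with the cover, 218 mm from the hinge line.
- cover_hinge (a point): Middle of the cover's hinge line, along the printer's y axis at the rear; printer frame (95, 25, 88) mm; axes as the printer's. Shut, the lip lies 218 mm from it along the printer's -x; opening, it swings up and over towards +x. The open cover reaches about 310 mm above the desk.
- label_roll_center (a point): Spare roll of white labels standing on end, 90 mm across, 62 mm tall; the point is its centre. Leave alone.
- small_roll_center (a point): Smaller label roll with a yellow face standing on end, 64 mm across, 62 mm tall; the point is its centre. Leave alone.
- mug_center (a point): Teal mug, 80 mm across plus handle, 95 mm tall; the point is its centre. Leave alone.
- stapler_center (a point): Black stapler, 150 by 36 mm, 51 mm tall; the point is its centre. Leave alone.
- scanner_center (a point): Hand-held barcode scanner lying on the desk, charcoal and orange, 205 by 66 mm, 59 mm tall; the point is near its middle. Leave alone.
- calculator: Desk calculator, 150 by 105 mm, 20 mm tall; origin at its underside. Leave alone.
- cutter: Yellow safety cutter lying flat, 146 by 26 mm, 21 mm tall; origin at its underside. Leave alone.
- marker: Marker pen with a dark blue cap, lying flat, 127 mm long, 18 mm thick; origin at its underside. Leave alone.

How it is judged:
By the outcome, as a careful person would: the job done as asked, in the order asked, and still so for the second after the job is handed in, with the robot touching nothing.
It also fails if it takes over 42 s, if anything falls off the work surface, if the arm or the gripper's body presses on something with over 40 N, if the wrist force passes 120 N, or if a joint passes its speed limit or range.

### The arm

A 6-joint arm with a two-finger parallel gripper is mounted at the origin on the work surface. World frame = base frame: x ahead of the robot, y to its left, z up, the work surface at z = 0. Lengths are in m, angles in degrees, forces in N, time in s.
With the tool pointing down it reaches from about 0.4 to 0.825 m from the base axis. Payload 7 kg.
Tool frame: the origin (TCP) lies at the very end of the fingers, on their centre line; the grasp point (between the pads) lies tcp_to_grasp behind it (tcp_to_grasp is the distance from the TCP to the grasp point, in m); x points along the fingers, y is the direction in which the jaws open and shut, and the axes are right-handed (so a half turn about x gives the same grasp; the last joint's range is limited). The gripper opens to 88 mm and grips with 3 to 60 N. Pads are 19 mm wide; open, the fingers measure 130 mm over their backs; the gripper's body (78 mm by 193 mm) begins 47 mm behind the grasp point.
Start: joints at [85.319, 20.546, 0.682, 0, -70.136, -16.507], TCP at [0.244, 0.629, 0.227] pointing down, gripper open.
Joint ranges: [-176.03, 176.03], [-82.01, 121.73], [-58.28, 71.71], [-173.87, 95.51], [-174.79, -0.11], [-173.66, 173.66]. Speed limits (degrees/s): [136.94, 136.94, 172.46, 180, 180, 180].

### API

Orientations are given as [roll, pitch, yaw] about the fixed x, y, z axes, in that order (R = Rz(yaw) Ry(pitch) Rx(roll)).
In Python, from plant import * gives the robot as it stands. The module is installed in compiled form; this text tells all that it offers.
- The arm moves only by the shell command python3 -m pendant 'ROWS'. ROWS is JSON, a list of rows, each an object with "claw": the finger opening in mm, from 0 to 87.6; "linear": the shift along the tool's x, y, z in mm, a list of three; "twist": the turn about the tool's x in rad. In form: [{"claw": claw, "linear": [tx, ty, tz], "twist": twist}, ...]. A call has exactly 10 rows; each row shifts and turns the commanded pose from where the row before left it, along the tool's axes as they then stand; what a row does not reach is not made up. A row lasts 1/12 s, in which the tool goes at most 41.7 mm and 7.16 degrees, less where a joint would pass 70% of its speed; a pose out of reach is approached as far as the arm can. A call with a gripper value outside its range is refused whole. The fingers move at their own pace and stop on an object; the grip force is fixed at half the most. Time passes only in rows, so rows that do not move let the fingers close, or fill a call up. It gives the time, the measured TCP pose, the force and the opening at its end, in the units of the state.
- get_obs(): the state, without advancing time (a new reading comes with each control period).
- snapshot(name): name is "scene" or "top" or "wrist"; returns (picture, depth): 480x640x3 uint8, red, green, blue; 480x640 float32, m along the optical axis (not along the pixel's ray), 0 where there is no reading.
- camera_params(name): a dict with "fx", "fy", "cx", "cy" (pixels), "rvec" (rotation vector, rad) and "tvec" (3), from world to camera coordinates, as OpenCV has them. Camera axes: x right, y down, z forward; pixel columns grow to the right and rows downward; lengths in m; the calibration is good to about 2 mm. A picture is of the moment at which its call begins: read the wrist's pose just before it. camera_params takes no time and is no camera call; for the wrist camera it gives the pose at the moment of the call.
- close_job(): hands the job in, once; it reports no verdict.
Trained networks look in the newest picture that a camera, given by its name, has taken for a name from the list of things; names that differ only in an ending like _2 or _b are one class to them, and where a whole thing is asked for, a point or a joint stands for the part that bears it (a point fixed in the world has none). Each returns a list of dicts, best first, with "confidence" (0 to 1); they miss things now and then, are a little off and sometimes report something else, mostly with a low value. They report only what shows in the picture. A call takes as long as a camera call.
- boxes_of(camera, target): "xy" ([column, row] in pixels, amid what is visible of it).
The state is a dict: "clock": time; "joint_pos": joint angles; "qvel": joint speeds; "tau": joint torques, N m; "tool_pos": TCP position; "orientation": TCP orientation; "force": force on the tool from outside, world axes, zero at the start; "moment": the same for the moment, N m; "opening": finger opening in m.
Only numpy, scipy, OpenCV 4.12 (cv2) and the standard library are available. Lean on these libraries where they do the work, as an engineer would, in place of code of your own. Each camera call takes 0.05 s, during which the arm holds its last target. There are 200 camera calls.

## Working session

There is one attempt and no reset: what is moved stays moved. The work goes in short steps, Python scripts to look and compute and a shell command to move; the robot and the scene stay as the last step left them, time stands still between calls to the robot, and variables do not carry over. Pictures are saved under pics/ and viewed, about 8 in all and at most 12, crops included, and the job is handed in when it is done.

```bash
mkdir -p pics
cat > h.py <<'E'
from plant import *
import numpy as np, cv2
from scipy.spatial.transform import Rotation as R
def save(img,n): cv2.imwrite('pics/'+n,img[:,:,::-1])
def world(cam,depth,u,v,P=None,k=2):
    P=P or camera_params(cam); u,v=int(round(u)),int(round(v))
    d=depth[max(v-k,0):v+k+1,max(u-k,0):u+k+1]; d=d[d>0]
    if len(d)==0: return None
    z=np.median(d); c=np.array([(u-P['cx'])/P['fx']*z,(v-P['cy'])/P['fy']*z,z])
    M=cv2.Rodrigues(np.array(P['rvec'],float))[0]; return M.T@(c-np.array(P['tvec']).ravel())
def cloud(cam,depth,P=None):
    P=P or camera_params(cam); v,u=np.indices(depth.shape)
    c=np.stack([(u-P['cx'])/P['fx']*depth,(v-P['cy'])/P['fy']*depth,depth],-1)
    M=cv2.Rodrigues(np.array(P['rvec'],float))[0]; return (c-np.array(P['tvec']).ravel())@M
E
python3 - <<'E'
from h import *
o=get_obs(); print({k:np.round(v,3) for k,v in o.items()})
a,da=snapshot('scene'); save(a,'scene0.png'); 
b,db=snapshot('top'); save(b,'top0.png')
np.savez('s0.npz',a=a,da=da,b=b,db=db)
for cam,d in (('scene',da),('top',db)):
  print(cam,camera_params(cam))
  for t in ['printer','release_top','cover_lip','cover_hinge','label_roll_center','small_roll_center','mug_center','stapler_center','scanner_center','calculator','cutter','marker']:
    for r in boxes_of(cam,t)[:1]:
      print(t,np.round(r['xy'],1),round(r['confidence'],2),np.round(world(cam,d,*r['xy']),3))
E
```

```text
{'clock': np.float64(0.0), 'joint_pos': array([ 8.5320e+01,  2.0590e+01,  6.3300e-01, -2.2000e-02, -7.0136e+01,
       -1.6508e+01]), 'qvel': array([ 0.051,  0.023, -0.079, -0.107,  0.099,  0.004]), 'tau': array([ 0.0000e+00, -5.8271e+01,  2.9305e+01,  6.9970e+00,  7.0000e-03,
       -0.0000e+00]), 'tool_pos': array([0.244, 0.629, 0.226]), 'orientation': array([  94.219,   89.904, -106.977]), 'force': array([-0.59 ,  0.295,  0.555]), 'moment': array([-0.036, -0.001,  0.034]), 'opening': np.float64(0.088)}
scene {'fx': 519.7549356197703, 'fy': 519.7549356197703, 'cx': 325.3750471268145, 'cy': 246.66606657311283, 'rvec': array([ 1.8740276 ,  1.69202365, -0.66359653]), 'tvec': array([-0.02981179, -0.32520972,  1.59689333])}
printer [209.  236.2] 0.69 [ 0.39  -0.301  0.02 ]
cover_lip [341.1 271.5] 0.77 [0.642 0.001 0.145]
cover_hinge [326.8 287.1] 0.57 [ 0.677 -0.031  0.143]
label_roll_center [404.8 290.7] 0.62 [0.644 0.141 0.064]
small_roll_center [246.7 310.6] 0.98 [ 0.661 -0.2    0.063]
mug_center [135.8 301.6] 0.87 [ 0.63  -0.429  0.087]
stapler_center [460.4 226. ] 0.64 [0.454 0.318
[... 363 characters left out ...]
4818174]), 'tvec': array([-0.03840744,  0.5144765 ,  1.06083344])}
printer [320.5 204. ] 0.8 [ 0.578 -0.025  0.143]
release_top [349.5 232.8] 0.53 [ 0.527 -0.091  0.102]
cover_lip [311.9 199.2] 0.85 [ 0.589 -0.008  0.144]
cover_hinge [321.6 202. ] 0.62 [ 0.583 -0.029  0.143]
label_roll_center [244.1 197.1] 0.89 [0.614 0.142 0.061]
small_roll_center [397.3 191.4] 0.62 [ 0.635 -0.202  0.063]
mug_center [502.7 209.5] 0.7 [ 0.611 -0.467  0.006]
stapler_center [161.6 279.8] 0.92 [0.427 0.314 0.049]
scanner_center [116.4 207.7] 0.94 [0.584 0.423 0.058]
calculator [440.2 308.6] 0.71 [ 0.374 -0.304  0.017]
cutter [229.  315.2] 0.95 [0.354 0.17  0.02 ]
marker [370.5 314. ] 0.82 [ 0.361 -0.145  0.014]
```

```bash
python3 -c "
import cv2,numpy as np
a=cv2.imread('pics/scene0.png');b=cv2.imread('pics/top0.png')
cv2.imwrite('pics/both0.png',np.vstack([cv2.resize(a,(400,300)),cv2.resize(b,(400,300))]))"
```

```text
(no output)
```

View pics/top0.png

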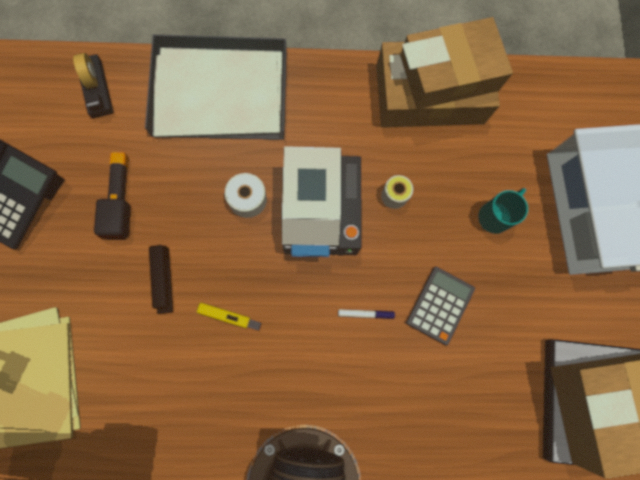

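View pics/scene0.png

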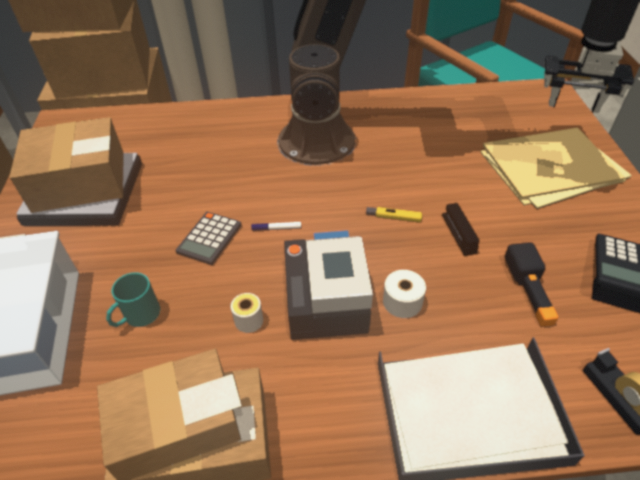

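The top view shows the printer at about (320,200), with the orange button at (351,232) and the blue lip at (310,250), and the robot base at the bottom. The tool can only point down, so I will press the button from above. For the cover I will push the lip's front edge and move upwards with it. Next I measure the printer's pose.

Run:
```python
from h import *
import plant; print([n for n in dir(plant) if not n.startswith('_')], getattr(plant,'tcp_to_grasp',None))
s=np.load('s0.npz'); 
for cam,im,d in (('top',s['b'],s['db']),('scene',s['a'],s['da'])):
  W=cloud(cam,d); near=(abs(W[...,0]-.58)<.17)&(abs(W[...,1]+.03)<.14)&(d>0)
  hsv=cv2.cvtColor(im,cv2.COLOR_RGB2HSV)
  top=near&(W[...,2]>.136)&(W[...,2]<.15)
  r=cv2.minAreaRect((W[top][:,:2]*1000).astype(np.float32)); print(cam,'covertop',r,np.median(W[top][:,2]))
  hi=near&(W[...,2]>.08)
  r=cv2.minAreaRect((W[hi][:,:2]*1000).astype(np.float32)); print('all>80',r)
  og=near&(hsv[...,0]<16)&(hsv[...,1]>190)&(hsv[...,2]>150)&(W[...,2]>.09); print('button',og.sum(),np.median(W[og],0) if og.any() else '')
  bl=near&(hsv[...,0]>95)&(hsv[...,0]<120)&(hsv[...,1]>120)&(W[...,2]>.06)
  B=W[bl]; print('lip',bl.sum(),B.min(0),B.max(0),np.median(B,0)) if bl.any() else 0
  if bl.any(): print(cv2.minAreaRect((B[:,:2]*1000).astype(np.float32)))
```

```text
['PlanningError', 'boxes_of', 'camera_params', 'close_job', 'get_obs', 'snapshot', 'tcp_to_grasp'] 0.0188
top covertop ((620.4939575195312, -7.404842376708984), (170.2789306640625, 119.22026062011719), 0.227920800447464) 0.1424845190085444
all>80 ((592.4487915039062, -32.61986541748047), (169.5935821533203, 228.8680877685547), 89.91710662841797)
button 55 [ 0.53023215 -0.09362458  0.10213577]
lip 312 [ 0.47942222 -0.04505011  0.09021146] [0.49909651 0.03192742 0.1008061 ] [ 0.48988277 -0.00442661  0.09488899]
((489.5116271972656, -6.573646545410156), (19.424869537353516, 76.90306091308594), 0.8456743955612183)
scene covertop ((623.6177978515625, -4.159824371337891), (120.0636215209961, 167.27247619628906), 89.79554748535156) 0.1442664655980976
all>80 ((593.2578735351562, -29.063499450683594), (170.0482635498047, 230.35269165039062), 89.82357788085938)
button 0 
lip 20 [ 0.48617548 -0.03629655  0.09306712] [0.4944567  0.02850124 0.0996521 ] [ 0.49029402 -0.00847008  0.09587792]
((490.7975769042969, -3.8787689208984375), (64.68659210205078, 6.40424108505249), 86.05513000488281)
```

```bash
cat >> h.py <<'E'
def plan(goal,yaxis):
    """remaining shift in tool axes (mm) and twist (deg) to put TCP at goal with tool y along yaxis (mod 180)"""
    o=get_obs(); M=R.from_euler('xyz',o['orientation'],degrees=True).as_matrix()
    d=np.round(1000*M.T@(np.array(goal)-o['tool_pos']),1)
    yv=M.T@np.array(yaxis,float); a=np.degrees(np.arctan2(yv[2],yv[1])); 
    print('t',o['clock'],'pos',np.round(o['tool_pos'],4),'F',np.round(o['force'],2),'q',np.round(o['joint_pos'],1))
    print('axes\n',np.round(M,3),'\nshift mm',d,'twist deg',round(a,1),'or',round((a+180)%360-180 if False else (a-180 if a>0 else a+180),1))
E
python3 -c "
from h import *
plan([.5315,-.103,.20],[1,0,0])"
```

```text
t 1.3 pos [0.244  0.6293 0.2266] F [ 0.12 -0.21  0.33] q [ 85.3  20.5   0.7   0.  -70.1 -16.5]
axes
 [[ 0.    -0.361 -0.932]
 [ 0.    -0.932  0.361]
 [-1.    -0.    -0.   ]] 
shift mm [  26.6  578.9 -532.7] twist deg -111.2 or 68.8
```

```bash
python3 -m pendant '[{"claw":0,"linear":[1.3,29,-26.6],"twist":0},{"claw":0,"linear":[1.3,29,-26.6],"twist":0},{"claw":0,"linear":[1.3,29,-26.6],"twist":0},{"claw":0,"linear":[1.3,29,-26.6],"twist":0},{"claw":0,"linear":[1.3,29,-26.6],"twist":0},{"claw":0,"linear":[1.3,29,-26.6],"twist":0},{"claw":0,"linear":[1.3,29,-26.6],"twist":0},{"claw":0,"linear":[1.3,29,-26.6],"twist":0},{"claw":0,"linear":[1.3,29,-26.6],"twist":0},{"claw":0,"linear":[1.3,29,-26.6],"twist":0}]'
python3 -c "
from h import *
plan([.5315,-.103,.20],[1,0,0])"
```

```text
clock: 2.13
tool_pos: [0.3874, 0.2611, 0.2139]
orientation: [-104.1, 89.9, 54.7]
force: [0.9, -0.7, -0.2]
opening: 0.0265
t 2.1333 pos [0.3874 0.2611 0.2139] F [ 0.89 -0.72 -0.18] q [ 58.2   1.1 -25.6   0.  -63.2  10.6]
axes
 [[ 0.001 -0.361 -0.933]
 [ 0.001 -0.933  0.361]
 [-1.    -0.001 -0.   ]] 
shift mm [  13.7  287.5 -265.8] twist deg -111.2 or 68.8
```

```bash
python3 -m pendant '[{"claw":0,"linear":[1,29,-26.6],"twist":0},{"claw":0,"linear":[1,29,-26.6],"twist":0},{"claw":0,"linear":[1,29,-26.6],"twist":0},{"claw":0,"linear":[1,29,-26.6],"twist":0},{"claw":0,"linear":[1,29,-26.6],"twist":0},{"claw":0,"linear":[1,29,-26.6],"twist":0},{"claw":0,"linear":[1,29,-26.6],"twist":0},{"claw":0,"linear":[1,29,-26.6],"twist":0},{"claw":0,"linear":[1,29,-26.6],"twist":0},{"claw":0,"linear":[1,29,-26.6],"twist":0}]'
python3 -m pendant '[{"claw":0,"linear":[0,0,0],"twist":0.12},{"claw":0,"linear":[0,0,0],"twist":0.12},{"claw":0,"linear":[0,0,0],"twist":0.12},{"claw":0,"linear":[0,0,0],"twist":0.12},{"claw":0,"linear":[0,0,0],"twist":0.12},{"claw":0,"linear":[0,0,0],"twist":0.12},{"claw":0,"linear":[0,0,0],"twist":0.12},{"claw":0,"linear":[0,0,0],"twist":0.12},{"claw":0,"linear":[0,0,0],"twist":0.12},{"claw":0,"linear":[0,0,0],"twist":0.12}]'
python3 - <<'E'
from h import *
plan([.5315,-.103,.104],[1,0,0])
P=camera_params('wrist'); a,d=snapshot('wrist'); save(a,'w1.png'); W=cloud('wrist',d,P)
hsv=cv2.cvtColor(a,cv2.COLOR_RGB2HSV)
og=(d>0)&(hsv[...,0]<16)&(hsv[...,1]>190)&(hsv[...,2]>150)&(W[...,2]>.09); print('button',og.sum(),W[og].min(0) if og.any() else '',W[og].max(0) if og.any() else '')
for t in('release_top','cover_lip'):
  for r in boxes_of('wrist',t)[:1]: print(t,r,world('wrist',d,*r['xy'],P))
E
```

```text
clock: 2.97
tool_pos: [0.5308, -0.1058, 0.2038]
orientation: [-153.6, 90.0, 5.2]
force: [0.8, 1.1, 0.5]
opening: 0.0005
clock: 3.8
tool_pos: [0.5304, -0.1038, 0.2037]
orientation: [-87.9, 90.0, 1.8]
force: [0.3, 0.9, 0.2]
opening: 0.0005
t 3.8 pos [ 0.5304 -0.1038  0.2037] F [0.33 0.85 0.24] q [  9.7   8.9 -18.3   0.  -62.8 -10. ]
axes
 [[ 0.    -1.     0.005]
 [ 0.     0.005  1.   ]
 [-1.    -0.     0.   ]] 
shift mm [99.7 -1.1  0.8] twist deg 179.7 or -0.3
button 1037 [ 0.52007757 -0.10438854  0.100989  ] [ 0.54403157 -0.08005925  0.10662596]
release_top {'xy': [306.5, 259.1], 'confidence': 0.59} [ 0.53078588 -0.09217763  0.10426352]
cover_lip {'xy': [63.0, 361.7], 'confidence': 0.79} [ 0.66800669 -0.04442264  0.14462772]
```

View pics/w1.png

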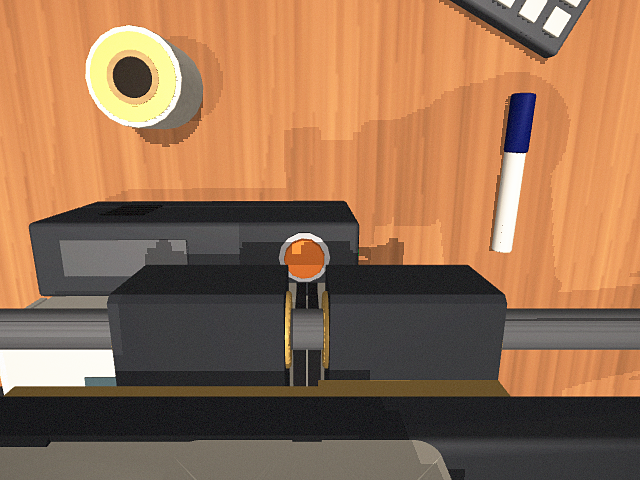

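The wrist view shows the orange button at (305,257), just beside the closed fingertips, with the shoulder and the left wall visible. I'll check the height of the gripper's dark blocks before descending.

Run:
```python
from h import *
o=get_obs();P=camera_params('wrist'); a,d=snapshot('wrist'); W=cloud('wrist',d,P)
for u,v in [(125,285),(200,280),(200,330),(400,330),(490,280),(300,300),(312,340),(300,375),(315,378),(50,330),(200,410),(200,460),(306,250)]: print(u,v,np.round(W[v,u]-o['tool_pos'],4))
```

```text
125 285 [ 0.0331 -0.0379  0.0857]
200 280 [ 0.0206 -0.0373  0.0813]
200 330 [ 0.0185 -0.0318  0.0915]
400 330 [-0.0161 -0.0316  0.0909]
490 280 [-0.1628  0.0606 -0.2018]
300 300 [ 0.0023 -0.0094  0.0215]
312 340 [-0.0009 -0.0269  0.0854]
300 375 [0.0019 0.0034 0.0477]
315 378 [-0.0025  0.005   0.0467]
50 330 [ 0.0486 -0.0284  0.0847]
200 410 [ 0.0162 -0.0242  0.1029]
200 460 [ 0.0134 -0.025   0.1141]
306 250 [ 0.0003  0.0052 -0.0974]
```

```bash
python3 -m pendant '[{"claw":0,"linear":[12,0,0],"twist":0},{"claw":0,"linear":[18,0,0],"twist":0},{"claw":0,"linear":[18,0,0],"twist":0},{"claw":0,"linear":[16,0,0],"twist":0},{"claw":0,"linear":[12,0,0],"twist":0},{"claw":0,"linear":[10,0,0],"twist":0},{"claw":0,"linear":[6,0,0],"twist":0},{"claw":0,"linear":[3,0,0],"twist":0},{"claw":0,"linear":[1,0,0],"twist":0},{"claw":0,"linear":[0,0,0],"twist":0}]'
python3 -m pendant '[{"claw":0,"linear":[1,0,0],"twist":0},{"claw":0,"linear":[1,0,0],"twist":0},{"claw":0,"linear":[1,0,0],"twist":0},{"claw":0,"linear":[1,0,0],"twist":0},{"claw":0,"linear":[1,0,0],"twist":0},{"claw":0,"linear":[1,0,0],"twist":0},{"claw":0,"linear":[1,0,0],"twist":0},{"claw":0,"linear":[0,0,0],"twist":0},{"claw":0,"linear":[0,0,0],"twist":0},{"claw":0,"linear":[0,0,0],"twist":0}]'
```

```text
clock: 4.83
tool_pos: [0.5307, -0.1037, 0.1079]
orientation: [-97.1, 90.0, -7.0]
force: [0.6, -0.2, -0.4]
opening: 0.0009
clock: 5.67
tool_pos: [0.5305, -0.1037, 0.1009]
orientation: [-96.4, 90.0, -6.3]
force: [-2.6, -0.1, 6.5]
opening: 0.0007
```

Run:
```python
from h import *
a,d=snapshot('scene'); c=a[180:380,230:430]; save(cv2.resize(c,(600,600),interpolation=2),'s2.png')
W=cloud('scene',d); n=(abs(W[...,0]-.58)<.12)&(abs(W[...,1]+.0)<.05)&(d>0)&(W[...,2]>.13)&(W[...,2]<.25)
p=W[n]; 
for x in (.5,.52,.54,.56,.58,.6,.65,.69):
  q=p[abs(p[:,0]-x)<.005]; print(x,len(q),np.median(q[:,2]) if len(q) else '')
print(get_obs()['force'])
```

```text
0.5 0 
0.52 0 
0.54 12 0.13981348992131226
0.56 173 0.14447308337301346
0.58 173 0.14455178161863208
0.6 171 0.14495413505010704
0.65 189 0.14490677172701166
0.69 207 0.143821071436067
[-1.10282252  0.5100327   5.31589552]
```

View pics/s2.png

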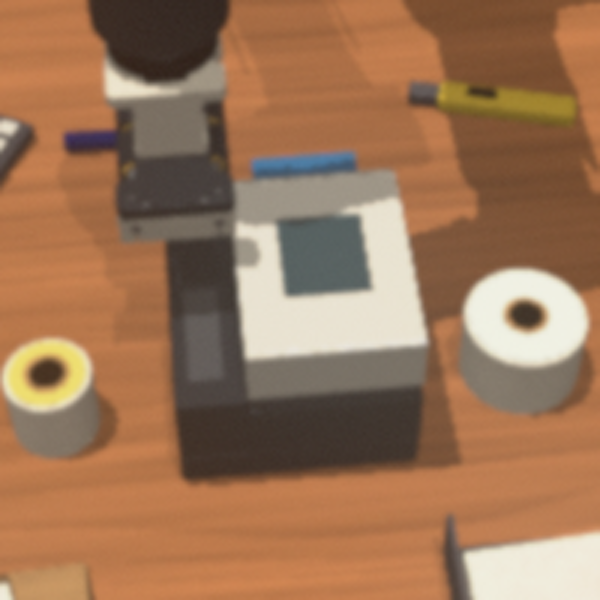

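The cover is still shut: its top is flat at 0.144 m and the button is only about 2 mm down. I'll press further.

```bash
python3 -m pendant '[{"claw":0,"linear":[1,0,0],"twist":0},{"claw":0,"linear":[1,0,0],"twist":0},{"claw":0,"linear":[0.5,0,0],"twist":0},{"claw":0,"linear":[0,0,0],"twist":0},{"claw":0,"linear":[0,0,0],"twist":0},{"claw":0,"linear":[0,0,0],"twist":0},{"claw":0,"linear":[0,0,0],"twist":0},{"claw":0,"linear":[0,0,0],"twist":0},{"claw":0,"linear":[0,0,0],"twist":0},{"claw":0,"linear":[0,0,0],"twist":0}]'
cat > ang.py <<'E'
from h import *
a,d=snapshot('scene'); W=cloud('scene',d)
save(cv2.resize(a[130:380,220:440],(528,600),interpolation=2),'last.png')
n=(abs(W[...,0]-.6)<.12)&(abs(W[...,1]+.0)<.05)&(d>0)&(W[...,2]>.13)&(W[...,2]<.35); p=W[n]
for x in (.5,.53,.55,.57,.6,.65,.69,.72):
  q=p[abs(p[:,0]-x)<.005]; print(x,len(q),round(np.median(q[:,2]),4) if len(q) else '')
o=get_obs(); print(o['clock'],np.round(o['tool_pos'],4),np.round(o['force'],2))
E
python3 ang.py
```

```text
clock: 6.55
tool_pos: [0.5306, -0.1037, 0.0982]
orientation: [-108.8, 90.0, -18.7]
force: [-1.7, 0.3, 5.4]
opening: 0.0006
0.5 50 0.1314
0.53 49 0.147
0.55 52 0.1621
0.57 193 0.1664
0.6 192 0.1617
0.65 228 0.153
0.69 234 0.1456
0.72 1 0.1421
6.6 [ 0.5305 -0.1037  0.0982] [-0.83  0.67  4.7 ]
```

The button press worked: the cover's slope now matches about 0.17 rad ajar. I'll retract and move in front of the lip.

```bash
python3 -m pendant '[{"claw":0,"linear":[-10,0,0],"twist":0},{"claw":0,"linear":[-22,0,0],"twist":0},{"claw":0,"linear":[-30,0,0],"twist":0},{"claw":0,"linear":[-28,0,0],"twist":0},{"claw":0,"linear":[-15,0,0],"twist":0},{"claw":0,"linear":[0,20,0],"twist":0},{"claw":0,"linear":[0,25,0],"twist":0},{"claw":0,"linear":[0,25,0],"twist":0},{"claw":0,"linear":[0,20,0],"twist":0},{"claw":0,"linear":[0,10,0],"twist":0}]'
python3 -m pendant '[{"claw":0,"linear":[0,0,25],"twist":0},{"claw":0,"linear":[0,0,38],"twist":0},{"claw":0,"linear":[0,0,35],"twist":0},{"claw":0,"linear":[0,0,0],"twist":0.12},{"claw":0,"linear":[0,0,0],"twist":0.12},{"claw":0,"linear":[0,0,0],"twist":0.12},{"claw":0,"linear":[0,0,0],"twist":0.12},{"claw":0,"linear":[0,0,0],"twist":0.12},{"claw":0,"linear":[0,0,0],"twist":0.12},{"claw":0,"linear":[0,0,0],"twist":0.12}]'
python3 -m pendant '[{"claw":0,"linear":[0,0,0],"twist":0.12},{"claw":0,"linear":[0,0,0],"twist":0.12},{"claw":0,"linear":[0,0,0],"twist":0.12},{"claw":0,"linear":[0,0,0],"twist":0.12},{"claw":0,"linear":[0,0,0],"twist":0.12},{"claw":0,"linear":[0,0,0],"twist":0.12},{"claw":0,"linear":[0,0,0],"twist":0},{"claw":0,"linear":[0,0,0],"twist":0},{"claw":0,"linear":[0,0,0],"twist":0},{"claw":0,"linear":[0,0,0],"twist":0}]'
python3 - <<'E'
from h import *
plan([.466,-.006,.105],[0,1,0])
P=camera_params('wrist'); a,d=snapshot('wrist'); save(a,'w2.png'); W=cloud('wrist',d,P)
t,dt=snapshot('top'); np.savez('s2.npz',a=a,W=W,t=t,dt=dt)
for nm,im,W in(('w',a,W),('top',t,cloud('top',dt))):
  hsv=cv2.cvtColor(im,cv2.COLOR_RGB2HSV)
  bl=(abs(W[...,0]-.5)<.06)&(hsv[...,0]>95)&(hsv[...,0]<120)&(hsv[...,1]>120)&(W[...,2]>.08)&(abs(W[...,1])<.08)
  B=W[bl]; print(nm,len(B)); 
  if len(B): print(np.percentile(B,[1,50,99],axis=0).round(4))
E
```

```text
clock: 7.43
tool_pos: [0.428, -0.1039, 0.2033]
orientation: [19.5, 90.0, 109.6]
force: [-0.4, -0.1, 0.0]
opening: 0.0004
clock: 8.27
tool_pos: [0.4306, -0.0056, 0.2033]
orientation: [-22.2, 90.0, 19.4]
force: [0.6, 1.0, 0.0]
opening: 0.0005
clock: 9.1
tool_pos: [0.4304, -0.0058, 0.2031]
orientation: [3.2, 90.0, 4.0]
force: [-0.1, 0.3, 0.4]
opening: 0.0006
t 9.1 pos [ 0.4304 -0.0058  0.2031] F [-0.12  0.34  0.45] q [  25.7   -2.2  -30.4    0.   -61.8 -114.9]
axes
 [[ 0.    -0.015  1.   ]
 [ 0.     1.     0.015]
 [-1.     0.     0.   ]] 
shift mm [98.1 -0.7 35.6] twist deg 0.8 or -179.2
w 52
[[ 0.4883 -0.0044  0.1281]
 [ 0.4977 -0.004   0.1303]
 [ 0.5069 -0.0036  0.1326]]
top 0
```

View pics/w2.png

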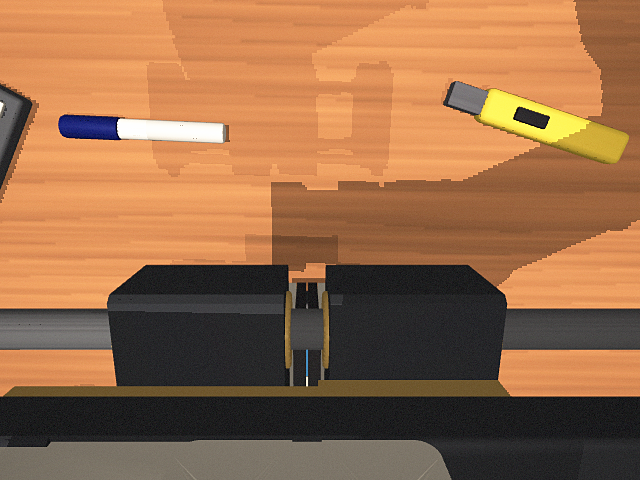

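The view shows nothing under the fingers except the desk, with the blue lip just visible at (307,360) behind them. That matches the lip model. I'll go down and up to the lip.

```bash
python3 -m pendant '[{"claw":0,"linear":[10,0,0],"twist":0},{"claw":0,"linear":[22,0,0],"twist":0},{"claw":0,"linear":[28,0,0],"twist":0},{"claw":0,"linear":[22,0,0],"twist":0},{"claw":0,"linear":[12,0,5],"twist":0.01},{"claw":0,"linear":[4,0,10],"twist":0},{"claw":0,"linear":[0,0,10],"twist":0},{"claw":0,"linear":[0,0,6],"twist":0},{"claw":0,"linear":[0,0,3],"twist":0},{"claw":0,"linear":[0,0,0],"twist":0}]'
python3 -m pendant '[{"claw":0,"linear":[0,0,1],"twist":0},{"claw":0,"linear":[0,0,1],"twist":0},{"claw":0,"linear":[0,0,1],"twist":0},{"claw":0,"linear":[-0.5,0,1],"twist":0},{"claw":0,"linear":[-1,0,1],"twist":0},{"claw":0,"linear":[-1,0,0.7],"twist":0},{"claw":0,"linear":[-1,0,0.5],"twist":0},{"claw":0,"linear":[-1,0,0.3],"twist":0},{"claw":0,"linear":[-1,0,0.3],"twist":0},{"claw":0,"linear":[-1,0,0.3],"twist":0}]'
python3 ang.py
```

```text
clock: 10.03
tool_pos: [0.4657, -0.0055, 0.1058]
orientation: [16.4, 89.9, 16.5]
force: [-0.2, -0.4, 0.2]
opening: 0.0003
clock: 10.87
tool_pos: [0.4714, -0.0057, 0.1117]
orientation: [-3.2, 90.0, -3.1]
force: [-0.2, -0.2, -0.8]
opening: -0.0001
0.5 706 0.2331
0.53 47 0.1479
0.55 44 0.162
0.57 189 0.1663
0.6 194 0.1615
0.65 207 0.1531
0.69 224 0.1459
0.72 0 
10.9167 [ 0.4714 -0.0057  0.1118] [-0.17  0.82 -0.28]
```

View pics/last.png

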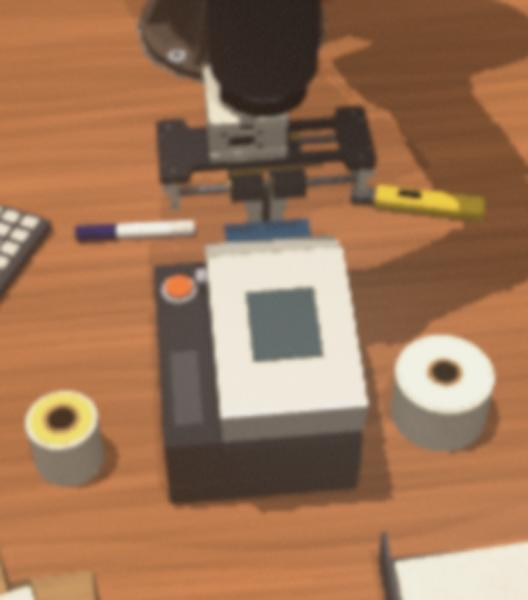

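Cover ajar at 0.17 with the fingers just short of the lip. I'll lower a little, then advance while rising.

```bash
python3 -m pendant '[{"claw":0,"linear":[6,0,0],"twist":0},{"claw":0,"linear":[5,0,0],"twist":0},{"claw":0,"linear":[0,0,0],"twist":0},{"claw":0,"linear":[-0.6,0,0.6],"twist":0},{"claw":0,"linear":[-0.6,0,0.6],"twist":0},{"claw":0,"linear":[-0.6,0,0.6],"twist":0},{"claw":0,"linear":[-1,0,0.6],"twist":0},{"claw":0,"linear":[-1,0,0.6],"twist":0},{"claw":0,"linear":[-1.5,0,0.6],"twist":0},{"claw":0,"linear":[-2,0,0.6],"twist":0}]'
```

```text
clock: 11.75
tool_pos: [0.473, -0.006, 0.107]
orientation: [-176.0, 89.7, -176.0]
force: [-9.7, 3.7, 1.1]
opening: 0.0006
```

```bash
python3 -m pendant '[{"claw":0,"linear":[-1.5,0,0],"twist":0},{"claw":0,"linear":[-1.5,0,0],"twist":0},{"claw":0,"linear":[-1.5,0,0],"twist":0},{"claw":0,"linear":[-1.5,0,0],"twist":0},{"claw":0,"linear":[-1,0,0],"twist":0},{"claw":0,"linear":[-1,0,0],"twist":0},{"claw":0,"linear":[0,0,0],"twist":0},{"claw":0,"linear":[0,0,0],"twist":0},{"claw":0,"linear":[0,0,0],"twist":0},{"claw":0,"linear":[0,0,0],"twist":0}]'; python3 ang.py
```

```text
clock: 12.58
tool_pos: [0.475, -0.0059, 0.1157]
orientation: [-170.3, 89.9, -170.3]
force: [-5.4, 0.3, 0.0]
opening: 0.0003
0.5 1019 0.2253
0.53 64 0.1562
0.55 66 0.1689
0.57 200 0.1762
0.6 204 0.1695
0.65 228 0.1576
0.69 247 0.1471
0.72 104 0.1398
12.6333 [ 0.475  -0.0059  0.1157] [-5.9   1.24 -0.51]
```

Works: the cover is at about 0.24 rad with a force of about 5 N, which matches the geometry. Next I follow the arc.

```bash
python3 -m pendant '[{"claw":0,"linear":[-4,0,1],"twist":0},{"claw":0,"linear":[-6,0,1.6],"twist":0},{"claw":0,"linear":[-6,0,1.8],"twist":0},{"claw":0,"linear":[-6,0,1.9],"twist":0},{"claw":0,"linear":[-6,0,2],"twist":0},{"claw":0,"linear":[-6,0,2.2],"twist":0},{"claw":0,"linear":[-6,0,2.4],"twist":0},{"claw":0,"linear":[-6,0,2.5],"twist":0},{"claw":0,"linear":[-6,0,2.5],"twist":0},{"claw":0,"linear":[-4,0,2],"twist":0}]'; python3 ang.py
```

```text
clock: 13.47
tool_pos: [0.4966, -0.0054, 0.173]
orientation: [13.8, 89.9, 13.9]
force: [-0.9, 0.1, -0.2]
opening: 0.0003
0.5 97 0.2148
0.53 732 0.2614
0.55 115 0.1974
0.57 117 0.2032
0.6 271 0.2061
0.65 285 0.1786
0.69 302 0.1555
0.72 147 0.1401
13.5167 [ 0.497  -0.0054  0.1734] [-1.08  1.08  1.35]
```

View pics/last.png

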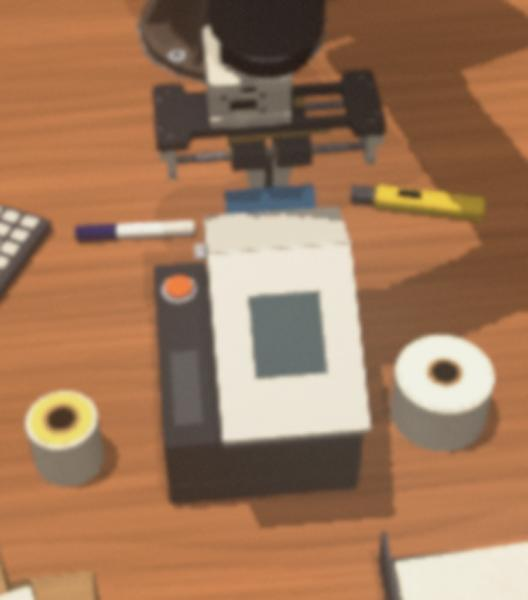

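The cover is at about 0.51 rad with about 1 N of force, and the printer has not moved. Continuing.

```bash
python3 -m pendant '[{"claw":0,"linear":[-6,0,3],"twist":0},{"claw":0,"linear":[-7.5,0,4.5],"twist":0},{"claw":0,"linear":[-7.5,0,5],"twist":0},{"claw":0,"linear":[-7.5,0,5.4],"twist":0},{"claw":0,"linear":[-7,0,5.6],"twist":0},{"claw":0,"linear":[-7,0,6],"twist":0},{"claw":0,"linear":[-7,0,6.4],"twist":0},{"claw":0,"linear":[-6.5,0,6.4],"twist":0},{"claw":0,"linear":[-6,0,6],"twist":0},{"claw":0,"linear":[-4,0,5],"twist":0}]'; python3 ang.py
```

```text
clock: 14.35
tool_pos: [0.5499, -0.0055, 0.2387]
orientation: [6.0, 90.0, 6.1]
force: [-0.2, -0.4, 0.5]
opening: 0.0004
0.5 0 
0.53 113 0.3439
0.55 22 0.2878
0.57 725 0.3304
0.6 211 0.2437
0.65 404 0.233
0.69 432 0.1848
0.72 202 0.1495
14.4 [ 0.5508 -0.0055  0.2392] [ 0.44 -0.32  0.99]
```

```bash
python3 -m pendant '[{"claw":0,"linear":[-4,0,4],"twist":0},{"claw":0,"linear":[-4.5,0,6],"twist":0},{"claw":0,"linear":[-4,0,6],"twist":0},{"claw":0,"linear":[-4,0,6],"twist":0},{"claw":0,"linear":[-3.5,0,6],"twist":0},{"claw":0,"linear":[-3,0,5],"twist":0},{"claw":0,"linear":[-3,0,5],"twist":0},{"claw":0,"linear":[-2.5,0,4],"twist":0},{"claw":0,"linear":[-2,0,3],"twist":0},{"claw":0,"linear":[-1,0,2],"twist":0}]'
python3 -m pendant '[{"claw":0,"linear":[-1,0,2],"twist":0},{"claw":0,"linear":[-1,0,2.5],"twist":0},{"claw":0,"linear":[-1,0,2.5],"twist":0},{"claw":0,"linear":[-1,0,2.5],"twist":0},{"claw":0,"linear":[-1,0,2.5],"twist":0},{"claw":0,"linear":[-1,0,2.5],"twist":0},{"claw":0,"linear":[0,0,2.5],"twist":0},{"claw":0,"linear":[0,0,2.5],"twist":0},{"claw":0,"linear":[0,0,2.5],"twist":0},{"claw":0,"linear":[0,0,2],"twist":0}]'; python3 ang.py
```

```text
clock: 15.23
tool_pos: [0.5963, -0.0054, 0.2696]
orientation: [19.5, 90.0, 19.6]
force: [-0.8, 0.8, -0.1]
opening: 0.0006
clock: 16.07
tool_pos: [0.6201, -0.0054, 0.2752]
orientation: [-163.5, 90.0, -163.4]
force: [0.6, -0.2, 1.2]
opening: 0.0003
0.5 0 
0.53 0 
0.55 0 
0.57 0 
0.6 0 
0.65 302 0.2738
0.69 322 0.2537
0.72 367 0.2033
16.1167 [ 0.6203 -0.0054  0.2752] [0.43 0.09 0.8 ]
```

View pics/last.png

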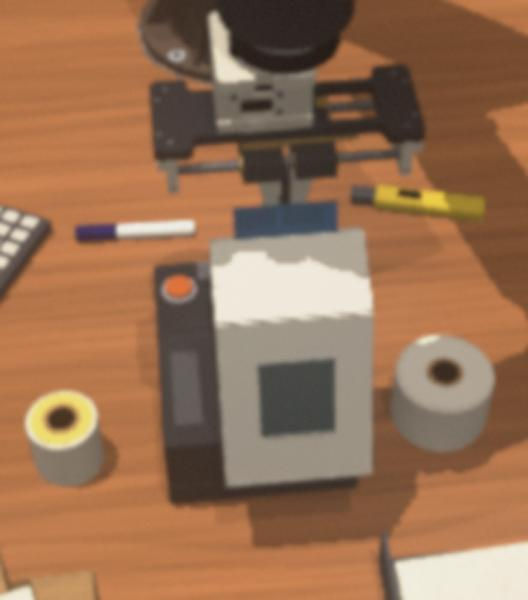

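The cover stands at about 1.26 rad, in line with the fingers. I'll keep pushing gently until it goes over by itself.

```bash
python3 -m pendant '[{"claw":0,"linear":[0,0,2.5],"twist":0},{"claw":0,"linear":[0,0,2.5],"twist":0},{"claw":0,"linear":[0,0,2.5],"twist":0},{"claw":0,"linear":[0,0,2.5],"twist":0},{"claw":0,"linear":[0,0,2.5],"twist":0},{"claw":0,"linear":[0,0,2],"twist":0},{"claw":0,"linear":[0,0,1],"twist":0},{"claw":0,"linear":[0,0,0],"twist":0},{"claw":0,"linear":[0,0,0],"twist":0},{"claw":0,"linear":[0,0,0],"twist":0}]'; python3 ang.py
```

```text
clock: 16.95
tool_pos: [0.6352, -0.0054, 0.2754]
orientation: [172.0, 90.0, 172.1]
force: [-0.0, -0.3, -0.6]
opening: 0.0004
0.5 0 
0.53 0 
0.55 0 
0.57 0 
0.6 0 
0.65 110 0.305
0.69 0 
0.72 0 
17.0 [ 0.6352 -0.0054  0.2754] [-0.21  0.03 -0.27]
```

View pics/last.png

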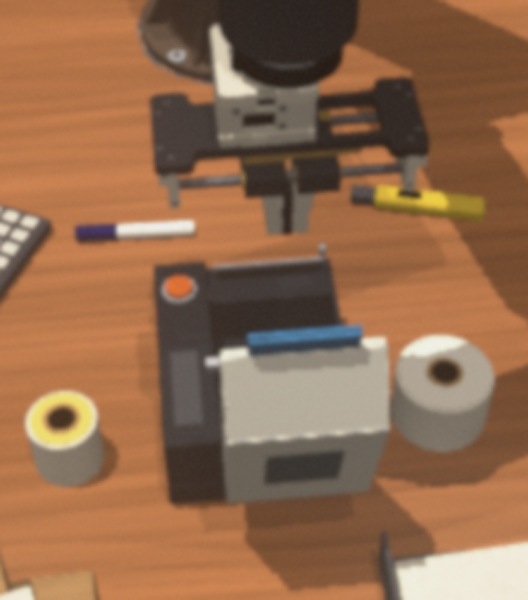

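The cover has fallen fully open on its own, away from the fingers. I'll back straight off in -x and check everything.

```bash
python3 -m pendant '[{"claw":0,"linear":[0,0,-10],"twist":0},{"claw":0,"linear":[0,0,-20],"twist":0},{"claw":0,"linear":[0,0,-25],"twist":0},{"claw":0,"linear":[0,0,-25],"twist":0},{"claw":0,"linear":[0,0,-25],"twist":0},{"claw":0,"linear":[0,0,-25],"twist":0},{"claw":0,"linear":[0,0,-20],"twist":0},{"claw":0,"linear":[0,0,-10],"twist":0},{"claw":0,"linear":[0,0,0],"twist":0},{"claw":0,"linear":[0,0,0],"twist":0}]'
python3 - <<'E'
from h import *
s=np.load('s0.npz'); a,d=snapshot('scene'); save(a,'end.png'); W=cloud('scene',d)
n=(abs(W[...,0]-.72)<.12)&(abs(W[...,1])<.03)&(d>0)&(W[...,2]>.15); p=W[n]; i=p[:,2].argmax(); print('cover top point',p[i])
hsv=cv2.cvtColor(a,cv2.COLOR_RGB2HSV)
og=(hsv[...,0]<16)&(hsv[...,1]>190)&(hsv[...,2]>150)&(abs(W[...,0]-.53)<.04)&(abs(W[...,1]+.09)<.04)&(W[...,2]>.09); print('button',W[og].mean(0) if og.any() else '')
for t in ['cover_lip','label_roll_center','small_roll_center','mug_center','stapler_center','scanner_center','calculator','cutter','marker']:
  r=boxes_of('scene',t); 
  if r: print(t,np.round(r[0]['xy'],1),np.round(world('scene',d,*r[0]['xy']),3))
print(get_obs()['force'],get_obs()['clock'])
E
```

```text
clock: 17.83
tool_pos: [0.4753, -0.0056, 0.2761]
orientation: [16.5, 89.9, 16.7]
force: [0.1, -0.2, -0.5]
opening: 0.0001
cover top point [7.58022414e-01 6.02473025e-04 3.00912819e-01]
button [ 0.53279464 -0.09092623  0.10373182]
cover_lip [343.6 298.9] [ 0.778 -0.011  0.237]
label_roll_center [403.6 292.7] [0.649 0.138 0.063]
small_roll_center [246.7 308.9] [ 0.655 -0.2    0.063]
mug_center [132.4 300.7] [ 0.63  -0.436  0.092]
stapler_center [462.5 227.5] [0.461 0.321 0.052]
scanner_center [529.  274.9] [0.611 0.437 0.039]
calculator [213.1 238.2] [ 0.397 -0.291  0.019]
cutter [393.6 212.3] [0.355 0.175 0.019]
marker [272.5 226.4] [ 0.366 -0.143  0.014]
[-0.93855686  0.9051068  -0.16553418] 18.3333
```

View pics/end.png

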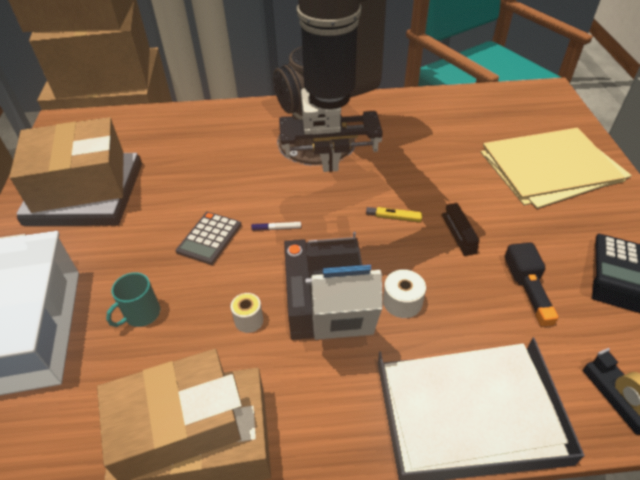

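The cover rests open with its lip at (347,270) and x ≈ 0.758, which matches 1.85 rad. The other things are where they were and the robot is clear, so I'm handing in.

```bash
python3 -c "
from plant import *
print(close_job(), get_obs()['clock'])"
```

```text
the job is handed in; nothing more can be done
the job is handed in; nothing more can be done
```

The label printer is ready for a new roll: the cover is fully open and resting on its stop by itself, and I handed the job in at about 18.3 s.

- **Release button:** I pressed it with closed fingertips, at about 5 to 6 N. The first press went only about 2 mm down and did not release the latch. Pressing further made the cover spring ajar to about 0.17 rad.
- **Cover:** The tool could only point down, so I could not get under the lip. I pushed the lip's front edge with the closed fingertips while moving upwards along its arc. The force read about 10 N at first contact and then fell to about 1 N. Past the balance point I eased it a little further and it fell open by itself.
- **Last checks:** The open lip stood at x = 0.758 m, z = 0.30 m, which matches the 1.85 rad stop. The button was within about 2 mm of its first measured place, so the printer had not shifted. The other things looked unmoved in the picture. The network's positions for them differed from the start by up to about 14 mm (calculator), which I take to be detection scatter. With the arm backed off, the force reading was about zero.

No check failed at the end.

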